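# Strip the ring masses off a bar stand in a school laboratory

## Robot

A 6-joint arm with a two-finger parallel gripper is mounted at the origin on the work surface. World frame = base frame: x ahead of the robot, y to its left, z up, the work surface at z = 0. Lengths are in mm, angles in rad, forces in N, time in s.
With the tool pointing down it reaches from about 350 to 975 mm from the base axis. Payload 7.1 kg.
Tool frame: the origin (TCP) lies midway between the tips of the shut fingers; the grasp point (between the pads) lies 19 mm behind it (ctrl.grasp_offset is the distance from the TCP to the grasp point, in mm); z points along the fingers, y is the line along which they close (so a half turn about z gives the same grasp; the last joint's range is limited). The gripper opens to 88 mm and grips with 3 to 60 N. Pads are 20 mm wide; open, the fingers measure 115 mm over their backs; the gripper's body (75 mm by 178 mm) begins 61 mm behind the grasp point.
Start: joints at [-1.131, 0.423, 1.63, -0, 1.089, -0.019], TCP at [276.809, -560.34, 222.675] pointing down, gripper open.
Joint ranges: [-3, 3], [-0.9, 2.11], [0.09, 2.58], [-1.31, 4.45], [0.11, 2.69], [-2.54, 2.54]. Speed limits (rad/s): [2.39, 2.39, 3.01, 3.14, 3.14, 3.14].

## Interface

Orientations are given as a rotation vector (axis times angle).
In Python, from workcell import ctrl gives the robot as it stands. The module is installed in compiled form; this text tells all that it offers.
- The arm moves only by the tool servo_tool, never from a script. Its argument "rows" is a list of rows, each a list of 7 numbers: the turn, a rotation vector about the tool's x, y, z as a fraction of full scale, then the shift along the tool's x, y, z as a fraction of full scale, then the finger opening in mm, from 0 to 87.8. A call has 1 to 10 rows; each row is the pose to reach, as a shift and turn from the pose commanded when the call began, along the tool's axes at that moment; what a row does not reach only later rows make up. Full scale, the value 1, is 20 cm for a shift and 1.5 rad for a turn. A row lasts 1/8 s, in which the tool goes at most 62.5 mm and 10.7 degrees, less where a joint would pass 70% of its speed; a pose out of reach is approached as far as the arm can. A call with a number of a shift or a turn outside -1 to 1 is refused whole. A call with a gripper value outside its range is refused whole. The fingers move at their own pace and stop on an object; the grip force is fixed at half the most. Time passes only in rows, so rows that repeat a pose let the fingers close. It gives the time, the measured TCP pose, the force, the opening and the grip force at its end, in the units of the state.
- ctrl.get_obs(): the state, without advancing time (a new reading comes with each control period).
- ctrl.get_image(name): name is "side" or "top"; returns (picture, depth): 384x512x3 uint8, red, green, blue; 384x512 float32, mm along the optical axis (not along the pixel's ray), 0 where there is no reading.
- ctrl.camera_info(name): a dict with "intrinsics" (3x3 intrinsics, pixels), "R" (3x3) and "t" (3): a world point X has camera coordinates R X + t. Camera axes: x right, y down, z forward; pixel columns grow to the right and rows downward; lengths in mm; the calibration is good to about 2 mm. A picture is of the moment at which its call begins. camera_info takes no time and is no camera call.
- ctrl.close_job(): hands the job in; it is judged then, once.
The state is a dict: "t": time; "qpos": joint angles; "qvel": joint speeds; "joint_torque": joint torques, N m; "ee_pos": TCP position; "orientation": TCP orientation; "ft_force": force on the tool from outside, world axes, zero at the start; "moment": the same for the moment, N m; "width": finger opening in mm; "grasp_force": force on a finger pad.
Only numpy, scipy, OpenCV 4.12 (cv2) and the standard library are available. Lean on these libraries where they do the work, as an engineer would, in place of code of your own. Each camera call takes 0.05 s, during which the arm holds its last target. There are 200 camera calls.

## Task

Put the bar stand's parts away: slide the stop collar off the free end of the horizontal bar and set it down in the shallow metal tray, then slide the two bored discs off after it, one at a time, and stand each on its edge in the slot of the white rack that fits its thickness (thick disc in the wide slot, thin disc in the narrow one). Lower each part all the way to its place before letting go, do not drop anything, and leave the other things on the bench where they are.

Things in the scene. Friction and masses are not known exactly. Their poses are not given: they have to be found in the camera images.
- stand: Fixed stand: base plate 150 x 110 x 18 mm (x -55 to +95 mm), square 30 mm post 170 mm high, level round bar of 12 mm diameter. Origin under the post, on the bench; +x runs along the bar to its free end, z up. Bar axis 150 mm high, post face x = 15, free end x = 215 mm. On it hang collar (x about 194 mm) and the discs in either order (131 and 76 mm), 25 mm or more of bare bar between them.
- bar_tip (a point): Centre of the bar's free end, on the bar's axis, 150 mm above the bench; axes as the stand's (x points off the end of the bar).
- collar: Steel stop collar, the smallest ring: outer diameter 34 mm, bore 18 mm, 18 mm long, about 80 g. It hangs loose on the bar as the outermost part (nothing is clamped), 3 mm below the bar's axis. Origin at its centre, x along its bore.
- large_disc: Large, thick steel disc: outer diameter 62 mm, bore 18 mm, 24 mm thick, about 450 g. Hangs loose on the bar, its centre 3 mm below the bar's axis. Origin at its centre, x along its bore.
- small_disc: Smaller, thin steel disc: outer diameter 48 mm, bore 18 mm, 16 mm thick, about 190 g. Hangs loose on the bar, its centre 3 mm below the bar's axis. Origin at its centre, x along its bore.
- rack: Fixed white rack, base 116 x 70 x 12 mm; discs stand on edge in it, bores along its x. Origin: centre of underside; z up. Two rails along x, 6 mm wide, inner faces at y = -16 and +16 mm, tops 35 mm above the bench, carry the disc; dividers 28 mm wide in y, tops 52 mm above the bench, hold its faces. Nothing rises above the rails beside a disc's rim. Slots 54 mm apart.
- wide_slot (a point): Centre of the wide slot (30 mm between dividers), at x = -27 mm of the rack: where the large disc's centre is when it is seated, 61 mm above the bench. Axes as the rack's.
- narrow_slot (a point): Centre of the narrow slot (22 mm between dividers), at x = +27 mm of the rack: where the small disc's centre is when it is seated, 53 mm above the bench. Axes as the rack's.
- tray: Fixed shallow open aluminium tray, 140 (x) x 120 (y) x 22 mm, walls and floor 4 mm. Origin: centre of its underside.
- beaker: Glass beaker, 70 mm diameter, 90 mm high, a bystander. Origin under its centre.
- flask: Conical glass flask, 80 mm diameter at the foot, 130 mm high, a bystander. Origin under its centre.
- petri_dish: Glass dish, 90 mm diameter, 16 mm high, a bystander. Origin under its centre.
- slide_box: Grey plastic box, 100 x 80 x 32 mm, a bystander. Origin under its centre.
- spatula: Flat steel laboratory spatula, 180 x 14 x 5 mm, lying on the bench, a bystander. Origin under its middle.
- brass_weight: Brass weight with a knob, 40 mm diameter, 48 mm high, a bystander. Origin under its centre.
- reagent: Amber bottle, 60 mm diameter, 130 mm high, a bystander. Origin under its centre.
Not all that is in view belongs to the job. What is shaped like the small_disc but blue or orange is not meant. What is shaped like the large_disc but blue is not meant.

How it is judged:
By the outcome, as a careful person would: the job done as asked, in the order asked, and still so for the second after the job is handed in, with the robot touching nothing.
It also fails if it takes over 72 s, if anything falls off the work surface, if the arm or the gripper's body presses on something with over 40 N, if the wrist force passes 120 N, or if a joint passes its speed limit or range.

## Working session

There is one attempt and no reset: what is moved stays moved. The work goes in short steps, Python scripts to look and compute and a tool call to move; the robot and the scene stay as the last step left them, time stands still between calls to the robot, and variables do not carry over. Pictures are saved under pics/ and viewed, at most 10 in all, crops included, and the job is handed in when it is done.

Besides the shell and the picture viewer there is one more tool, called after "Emit:" as name(argument=value, ...), one argument or row to a line, values as JSON. servo_tool: Moves the arm, as the interface text tells. Its arguments: {"type":"object","properties":{"rows":{"type":"array","items":{"type":"array","items":{"type":"number"}}}},"required":["rows"]}

```bash
mkdir -p pics
cat > h.py <<'E'
import numpy as np,cv2
from scipy.spatial.transform import Rotation as Ro
from workcell import ctrl
def grab(n):
    p,d=ctrl.get_image(n); np.savez('%s.npz'%n,p=p,d=d); return p,d
def cloud(n,d):
    c=ctrl.camera_info(n);K=np.array(c['intrinsics']);R=np.array(c['R']);t=np.array(c['t'])
    v,u=np.mgrid[:d.shape[0],:d.shape[1]]
    X=np.stack([(u-K[0,2])/K[0,0]*d,(v-K[1,2])/K[1,1]*d,d],-1)
    return (X-t)@R
def save(n,p): cv2.imwrite('pics/'+n,p[...,::-1])
E
python3 - <<'E'
from h import *
for n in('top','side'):
    p,d=grab(n); save(n+'0.png',p); c=ctrl.camera_info(n); print(n,np.round(c['R'],3).tolist(),np.round(c['t']),np.round(c['intrinsics']).tolist())
o=ctrl.get_obs(); print(o); print(Ro.from_rotvec(o['orientation']).as_matrix().round(3), ctrl.grasp_offset)
E
```

```text
top [[0.024, -1.0, 0.005], [-0.994, -0.024, -0.103], [0.103, -0.002, -0.995]] [  47.  560. 1580.] [[481.0, 0.0, 263.0], [0.0, 481.0, 182.0], [0.0, 0.0, 1.0]]
side [[0.995, -0.101, -0.022], [-0.069, -0.489, -0.869], [0.077, 0.866, -0.494]] [-540.  170. 1110.] [[399.0, 0.0, 251.0], [0.0, 399.0, 193.0], [0.0, 0.0, 1.0]]
{'t': 0.1, 'qpos': array([-1.13099401e+00,  4.23761510e-01,  1.63056268e+00, -2.43181610e-06,
        1.08858220e+00, -1.89826297e-02]), 'qvel': array([-0.0003307 , -0.00047184, -0.00134942, -0.00062459, -0.00146648,
        0.00027222]), 'joint_torque': array([-2.83316753e-03, -5.45613384e+01, -2.74325967e+01,  6.43593259e-02,
        1.87698298e-02, -6.74075613e-05]), 'ee_pos': array([ 276.61890789, -559.9282087 ,  222.00123563]), 'orientation': array([-3.05804664e+00, -7.14063721e-01,  4.34141125e-04]), 'ft_force': array([ 0.33547614, -0.29498973,  0.74372869]), 'moment': array([ 0.00240826,  0.02341177, -0.06249972]), 'grasp_force': 0.0, 'width': 87.91980261420721}
[[ 0.897  0.443 -0.001]
 [ 0.443 -0.897  0.001]
 [ 0.    -0.001 -1.   ]] 18.700000000000003
```

View pics/top0.png

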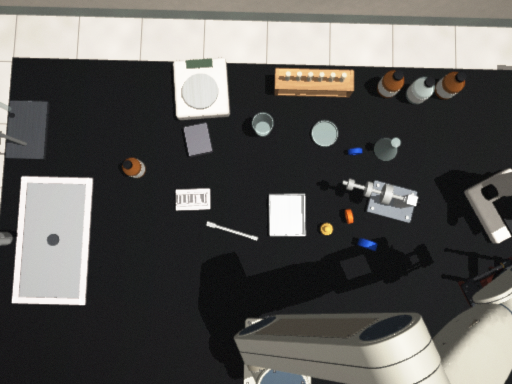

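View pics/side0.png

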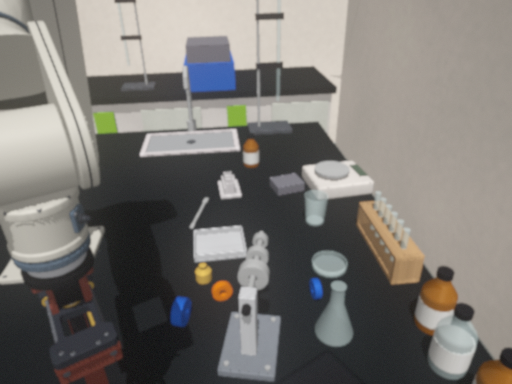

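The top view shows the stand base at (392,200) with its bar running left to about (346,184), the tray at (287,215), the rack at (193,199), the flask at (387,149), the dish at (324,133), the beaker at (262,124) and the weight at (327,229).

Candidates:
- **Steel parts on the bar:** (349,184), (371,190) and (387,195). These are the ones I want.
- **Decoys on the bench:** blue (355,151), blue (367,243) and orange (348,215).

The white sheet-like object at (287,215) could be the tray. I'll check it by depth.

Run:
```python
from h import *
z=np.load('top.npz');p,d=z['p'],z['d'];X=cloud('top',d)
z2=np.load('side.npz');X2=cloud('side',z2['d'])
def reg(X,u0,u1,v0,v1,zmin,zmax):
    r=X[v0:v1,u0:u1].reshape(-1,3);return r[(r[:,2]>zmin)&(r[:,2]<zmax)]
print('bench',[np.median(reg(X,a,a+10,b,b+10,-30,30)[:,2]).round(1) for a,b in((230,150),(300,250),(150,200))])
b=reg(X,338,420,170,225,110,200)
print(len(b)); b=b[np.argsort(b[:,1])]
print(b.round(0).astype(int)[::6].tolist())
for nm,r in (('base',reg(X,360,425,175,228,10,30)),('tray',reg(X,262,312,188,242,1,60)),('rack',reg(X,170,215,182,215,4,70))):
    for lo in (8,):
        rr=r[:,:2].astype(np.float32); print(nm,len(r),cv2.minAreaRect(rr),np.percentile(r[:,2],[5,50,95]).round(1))
b=reg(X2,225,285,225,345,110,220);b=b[np.argsort(b[:,1])];print(b.round(0).astype(int)[::25].tolist())
t=cv2.resize(p[165:240,330:430],None,fx=5,fy=5,interpolation=cv2.INTER_CUBIC)
r=cv2.resize(p[180:220,165:225],(500,333),interpolation=cv2.INTER_CUBIC)
s=cv2.resize(z2['p'][225:310,225:285],(300,425),interpolation=cv2.INTER_CUBIC)
im=np.zeros((600,800,3),np.uint8);im[:260,:500]=t[:260];im[265:598,:500]=r;im[:425,500:]=s
save('crop1.png',im)
```

```text
bench [np.float64(0.5), np.float64(-0.3), np.float64(0.1)]
725
[[487, -421, 154], [487, -418, 155], [496, -417, 159], [490, -411, 158], [510, -407, 169], [486, -405, 167], [507, -403, 174], [484, -401, 149], [485, -400, 123], [510, -399, 166], [486, -398, 170], [516, -395, 169], [487, -394, 152], [510, -393, 167], [516, -392, 171], [504, -389, 168], [495, -389, 169], [489, -387, 167], [516, -385, 172], [494, -384, 175], [501, -383, 169], [497, -382, 173], [516, -381, 165], [507, -380, 159], [504, -379, 161], [498, -378, 165], [493, -377, 147], [494, -376, 118], [517, -375, 156], [507, -374, 159], [504, -372, 156], [514, -368, 148], [510, -362, 156], [516, -357, 154], [510, -353, 156], [510, -347, 154], [519, -343, 160], [513, -338, 155], [547, -335, 156], [543, -332, 165], [533, -331, 172], [523, -329, 177], [539, -328, 169], [508, -326, 176], [539, -326, 167], [499, -325, 170], [505, -324, 175], [542, -323, 166], [549, -322, 158], [490, -321, 162], [517, -320, 177], [542, -319, 169], [491, -318, 160], [551, -318, 139], [542, -317, 166], [549, -316, 157], [522, -316, 182], [542, -315
[... 2183 characters left out ...]
515, -333, 172], [515, -333, 169], [512, -332, 179], [545, -331, 157], [522, -330, 177], [526, -330, 178], [507, -329, 139], [502, -328, 177], [500, -328, 156], [501, -327, 130], [498, -327, 171], [494, -326, 151], [538, -326, 168], [514, -325, 178], [511, -324, 177], [546, -322, 162], [549, -319, 159], [539, -317, 171], [521, -314, 178], [526, -310, 177], [552, -278, 146], [540, -276, 151], [530, -275, 156], [536, -274, 165], [534, -273, 160], [530, -271, 172], [522, -269, 161], [518, -268, 166], [516, -267, 160], [535, -265, 172], [536, -261, 172], [515, -256, 164], [558, -223, 146], [556, -219, 157], [554, -218, 143], [539, -215, 159], [561, -213, 152], [542, -209, 162], [554, -203, 162]]
```

View pics/crop1.png

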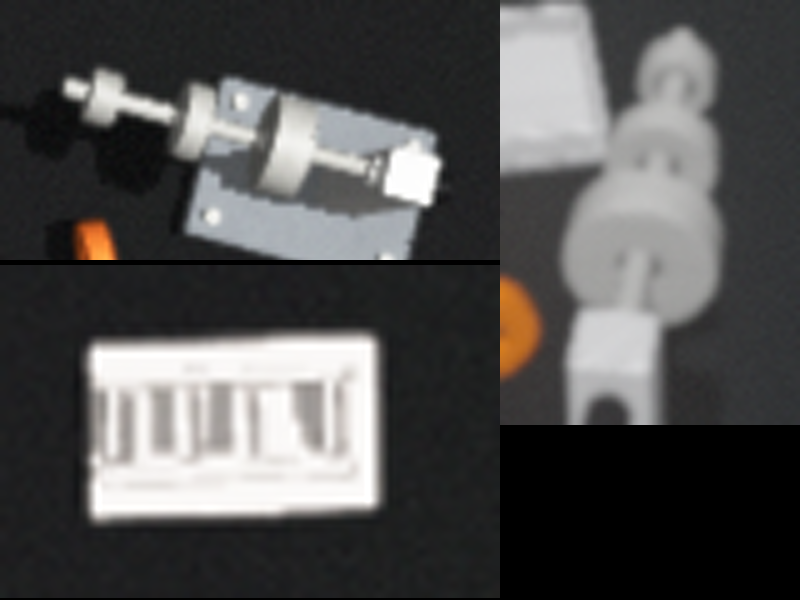

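The crop shows, from the free end inward, the collar at top-view (351,184), the thin disc at (369,189) and the thick disc at (387,194), all grey steel. The orange and blue ones lie on the bench. Next I'll refine the stand, rack and tray positions.

Run:
```python
from h import *
D={n:np.load(n+'.npz') for n in('top','side')}
C={n:cloud(n,D[n]['d']).reshape(-1,3) for n in D}
o=np.array([503,-397.]);a=np.radians(77)
for n in C:
    P=C[n]
    for it in range(4):
        u=np.array([np.cos(a),np.sin(a)]);w=np.array([-u[1],u[0]])
        s=(P[:,:2]-o)@u;l=(P[:,:2]-o)@w
        m=((abs(s-45)<10)|(abs(s-105)<10)|(abs(s-162)<12))&(abs(l)<12)&(P[:,2]>140)&(P[:,2]<168)
        k=np.polyfit(s[m],l[m],1); a1=a; a=a+k[0]; o=o+w*k[1]
    u=np.array([np.cos(a),np.sin(a)]);w=np.array([-u[1],u[0]])
    s=(P[:,:2]-o)@u;l=(P[:,:2]-o)@w
    print(n,'yaw',np.degrees(a),'o',o,'barz',np.percentile(P[m,2],[50,90]),m.sum())
    for nm,c,r in(('L',76,31),('S',131,24),('C',194,17)):
        q=(abs(s-c)<26)&(abs(l)<40)&(P[:,2]>135)&(abs(P[:,2]-147)<45)&(np.hypot(l,P[:,2]-147)>r*.75)
        print(nm,q.sum(),'s',np.percentile(s[q],[3,50,97]).round(1),'l',np.percentile(l[q],[3,97]).round(1),'z',np.percentile(P[q,2],97).round(1))
    e=(abs(l)<5)&(P[:,2]>143)&(P[:,2]<165)&(s>150)&(s<260);print('tip',o+0*u,np.percentile(s[e],97), 'post',s[(abs(l)<12)&(abs(P[:,2]-170)<5)&(abs(s)<30)].mean())
# rack/tray
X=cloud('top',D['top']['d']);R=X[182:216,170:216].reshape(-1,3)
c=ctrl.camera_info('top');K=np.array(c['intrinsics']);Rr=np.array(c['R']);t=np.array(c['t'])
def ray(pts,z):
    v=np.c_[(pts-[K[0,2],K[1,2]])/[K[0,0],K[1,1]],np.ones(len(pts))]@Rr; c0=-Rr.T@t
    return c0+v*((z-c0[2])/v[:,2])[:,None]
g=cv2.cvtColor(D['top']['p'],cv2.COLOR_RGB2GRAY)
for nm,(u0,u1,v0,v1),z in(('rack',(165,225,178,222),12),('tray',(258,316,184,246),22)):
    m=(g[v0:v1,u0:u1]>90).astype(np.uint8);cs,_=cv2.findContours(m,0,1);k=max(cs,key=cv2.contourArea).reshape(-1,2)+[u0,v0]
    print(nm,cv2.minAreaRect(ray(k.astype(float),z)[:,:2].astype(np.float32)))
# rack profile along y at x near centre
for n in('top','side'):
  P=C[n];
  print(n,[(y,int(np.percentile(q,75)),len(q)) for y in range(225,365,4) for q in [P[(abs(P[:,0]-500)<11)&(abs(P[:,1]-y)<2.5)&(P[:,2]>3)&(P[:,2]<80)][:,2]] if len(q)>2])
```

```text
top yaw 76.27084222961328 o [ 500.64491624 -396.45564179] barz [154.85639785 159.03346312] 81
L 174 s [66.8 79.5 89.9] l [-27.9  29.3] z 180.4
S 87 s [128.4 136.5 143.8] l [-21.3  22.4] z 174.2
C 67 s [183.4 193.1 203.4] l [-15.6  15.5] z 168.7
tip [ 500.64491624 -396.45564179] 215.9738623930204 post 3.590628895169572
side yaw 76.02024244622032 o [ 499.98564974 -396.29456894] barz [155.9051243  157.87154185] 61
L 393 s [64.9 69.3 87.8] l [-28.9  28.9] z 178.9
S 185 s [126.5 129.8 142.1] l [-21.6  22.3] z 172.0
C 113 s [182.4 187.3 201.3] l [-14.7  17.1] z 165.5
tip [ 499.98564974 -396.29456894] 215.00628926614368 post -0.38527215478052623
rack ((498.4183044433594, 295.1064758300781), (73.95021057128906, 117.97661590576172), 2.423964262008667)
tray ((453.7228698730469, -23.53811264038086), (143.4658966064453, 120.68628692626953), 1.270168423652649)
top [(233, 4, 3), (241, 13, 12), (245, 15, 13), (249, 50, 18), (253, 56, 7), (261, 14, 10), (265, 12, 13), (269, 12, 9), (273, 15, 6), (277, 14, 6), (281, 14, 9), (285, 50, 22), (289, 55, 7), (297, 13, 7), (301, 13, 9), (305, 16, 14), (309, 49, 21), (313, 51, 6), (321, 15, 9), (325, 15, 11), (329, 13, 12), (333, 33, 21), (337, 50, 17), (345, 19, 5), (349, 14, 11), (353, 11, 6), (357, 6, 5), (361, 4, 5)]
side [(233, 6, 3), (237, 10, 9), (241, 12, 16), (245, 16, 10), (249, 46, 36), (253, 46, 48), (257, 35, 4), (281, 53, 3), (285, 51, 16), (289, 48, 14), (309, 53, 13), (313, 52, 7), (333, 53, 10), (337, 53, 10)]
```

```bash
cat >> h.py <<'E'
def go(x,y,z,yaw,rounds=4):
    "tool-frame shift/turn fractions to reach TCP x,y,z pointing down with tool x at yaw (deg)"
    o=ctrl.get_obs();R=Ro.from_rotvec(o['orientation'])
    a=np.radians(yaw);T=Ro.from_matrix(np.array([[np.cos(a),np.sin(a),0],[np.sin(a),-np.cos(a),0],[0,0,-1.]]))
    s=R.inv().apply(np.array([x,y,z])-o['ee_pos'])/200;w=(R.inv()*T).as_rotvec()/1.5
    print('t',round(o['t'],2),'at',o['ee_pos'].round(1),'w',round(o['width'],1),'turn',w.round(3),'shift',s.round(3))
O=np.array([500.3,-396.4]);YAW=76.15
U=np.array([np.cos(np.radians(YAW)),np.sin(np.radians(YAW))]);W=np.array([-U[1],U[0]])
def bar(s,l=0): return O+U*s+W*l
E
python3 -c "
from h import *
print(bar(193));go(*bar(193),222,YAW)"
```

```text
[ 546.50050235 -209.01133016]
t 0.1 at [ 276.6 -559.9  222. ] w 87.9 turn [-0.001 -0.    -0.58 ] shift [ 1.987e+00 -9.760e-01  1.000e-03]
```

Emit:
servo_tool(
  rows=[
    [0,0,-0.58,0.995,-0.49,0,70],
    [0,0,-0.58,0.995,-0.49,0,70],
    [0,0,-0.58,0.995,-0.49,0,70],
    [0,0,-0.58,0.995,-0.49,0,70],
    [0,0,-0.58,0.995,-0.49,0,70],
  ],
)

```text
t: 0.72
ee_pos: [413.1, -382.0, 222.4]
orientation: [-2.465, -1.947, -0.0]
ft_force: [-0.1, -0.2, 0.1]
width: 70.1
grasp_force: 0.0
```

```bash
python3 -c "
from h import *
go(*bar(193),190,YAW)"
```

```text
t 0.72 at [ 413.1 -382.   222.4] w 70.1 turn [-0.    -0.     0.005] shift [0.996 0.449 0.162]
```

Emit:
servo_tool(
  rows=[
    [0,0,0,0.995,0.45,0.1,70],
    [0,0,0,0.995,0.45,0.16,70],
    [0,0,0,0.995,0.45,0.16,70],
    [0,0,0,0.995,0.45,0.16,70],
    [0,0,0,0.995,0.45,0.16,70],
  ],
)

```text
t: 1.35
ee_pos: [547.5, -210.7, 189.8]
orientation: [-2.469, -1.941, 0.001]
ft_force: [-0.1, 0.1, -0.2]
width: 69.8
grasp_force: 0.0
```

Run:
```python
from h import *
go(*bar(193),135,YAW)
p,d=grab('side');P=cloud('side',d);pt,dt=grab('top')
im=np.zeros((500,800,3),np.uint8)
im[:500,:400]=cv2.resize(p[210:310,220:300],(400,500),interpolation=2);im[:400,400:]=cv2.resize(pt[150:230,320:400],(400,400),interpolation=2)
save('a1.png',im)
P=P.reshape(-1,3);s=(P[:,:2]-O)@U;l=(P[:,:2]-O)@W
q=(s>150)&(s<230)&(abs(l)<70)&(P[:,2]>185)&(P[:,2]<215)
print(len(s[q]),'finger s',np.percentile(s[q],[3,50,97]),'l',np.sort(l[q])[::max(1,q.sum()//15)].round(0))
```

```text
t 1.35 at [ 547.5 -210.7  189.8] w 69.8 turn [-0.001 -0.     0.002] shift [ 0.007 -0.007  0.274]
92 finger s [178.02471226 180.98272487 192.65327704] l [-45. -43. -42. -40. -40. -38. -36. -36.  34.  35.  36.  37.  38.  40.
  42.  42.]
```

View pics/a1.png

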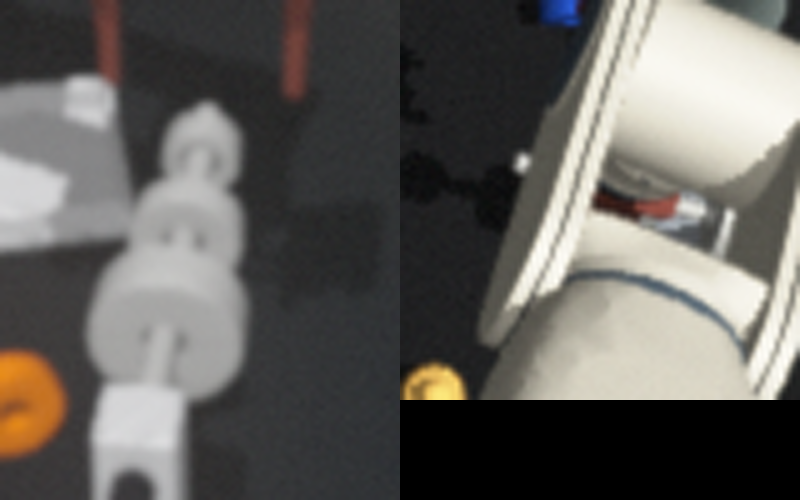

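The side crop shows the red finger tips straddling the collar, centred to within about 1 mm, and the finger's along-bar position agrees with the commanded one. I'll go down and close.

Emit:
servo_tool(
  rows=[
    [0,0,0,0.007,-0.007,0.2,60],
    [0,0,0,0.007,-0.007,0.274,50],
    [0,0,0,0.007,-0.007,0.274,30],
    [0,0,0,0.007,-0.007,0.274,20],
    [0,0,0,0.007,-0.007,0.274,20],
    [0,0,0,0.007,-0.007,0.274,20],
  ],
)

```text
t: 2.2
ee_pos: [546.4, -211.4, 136.8]
orientation: [2.472, 1.936, 0.001]
ft_force: [-1.2, -2.2, 3.8]
width: 33.0
grasp_force: 30.0
```

Run:
```python
from h import *
o=ctrl.get_obs();print(o['ft_force'],o['width'],o['grasp_force'])
go(*bar(245),138,YAW)
```

```text
[-1.17834498 -2.20773264  3.83559619] 32.968972054148686 30.000671565067023
t 2.2 at [ 546.4 -211.4  136.8] w 33.0 turn [ 0.001  0.    -0.   ] shift [ 0.272 -0.002 -0.006]
```

Emit:
servo_tool(
  rows=[
    [0,0,0,0,0,-0.018,20],
    [0,0,0,0,0,-0.02,20],
    [0,0,0,0.03,0,-0.02,20],
  ],
)

```text
t: 2.58
ee_pos: [547.3, -205.1, 139.9]
orientation: [-2.474, -1.936, -0.0]
ft_force: [0.5, 0.5, -1.0]
width: 32.7
grasp_force: 30.0
```

Emit:
servo_tool(
  rows=[
    [0,0,0,0.1,0,0,20],
    [0,0,0,0.25,0,0,20],
    [0,0,0,0.3,0,0,20],
    [0,0,0,0.35,0,-0.1,20],
    [0,0,0,0.4,0,-0.2,20],
  ],
)

```text
t: 3.2
ee_pos: [566.3, -126.7, 180.0]
orientation: [-2.472, -1.938, 0.001]
ft_force: [0.9, 0.1, -1.5]
width: 33.0
grasp_force: 30.0
```

Run:
```python
from h import *
o=ctrl.get_obs();print(o['ft_force'],o['width'],o['grasp_force'])
go(455,-24,60,YAW)
```

```text
[ 0.90967644  0.07524892 -1.47151438] 33.00586634586864 29.99940640758723
t 3.2 at [ 566.3 -126.7  180. ] w 33.0 turn [-0.001  0.     0.   ] shift [ 0.366 -0.663  0.601]
```

Emit:
servo_tool(
  rows=[
    [0,0,0,0.15,-0.27,0.1,20],
    [0,0,0,0.3,-0.52,0.3,20],
    [0,0,0,0.366,-0.663,0.55,20],
    [0,0,0,0.366,-0.663,0.78,20],
    [0,0,0,0.366,-0.663,0.8,20],
    [0,0,0,0.366,-0.663,0.8,20],
  ],
)

```text
t: 3.95
ee_pos: [456.4, -24.8, 20.6]
orientation: [2.473, 1.937, 0.001]
ft_force: [0.1, -0.9, -1.1]
width: 32.8
grasp_force: 30.0
```

Run:
```python
from h import *
o=ctrl.get_obs();print(o['ft_force'],o['width'],o['grasp_force'])
go(455,-24,11,YAW)
p,d=grab('side');save('b1.png',cv2.resize(p[150:310,150:310],None,fx=3,fy=3,interpolation=2))
```

```text
[ 0.10899457 -0.8671975  -1.07000122] 32.78995502043588 29.99953722814098
t 3.95 at [456.4 -24.8  20.6] w 32.8 turn [ 0.001 -0.    -0.   ] shift [ 0.002 -0.008  0.048]
```

View pics/b1.png

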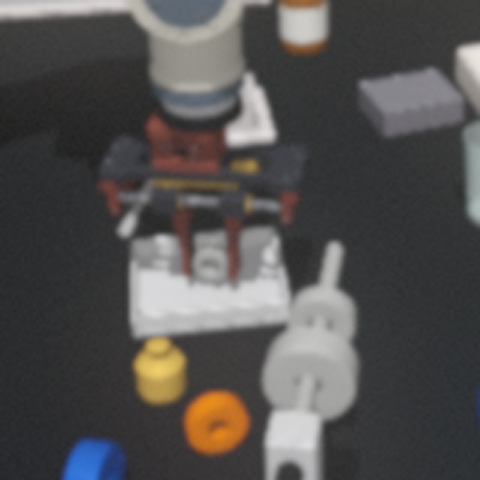

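The collar is between the fingers, over the middle of the tray at crop (210,265). I'll lower it in small steps until there's contact.

Emit:
servo_tool(
  rows=[
    [0,0,0,0,0,0.03,20],
    [0,0,0,0,0,0.035,20],
    [0,0,0,0,0,0.038,20],
  ],
)

```text
t: 4.38
ee_pos: [455.7, -24.8, 12.7]
orientation: [2.473, 1.936, 0.001]
ft_force: [-0.0, 0.2, -1.3]
width: 33.3
grasp_force: 30.0
```

Emit:
servo_tool(
  rows=[
    [0,0,0,0,0,0.008,20],
    [0,0,0,0,0,0.012,20],
  ],
)

```text
t: 4.62
ee_pos: [455.5, -24.7, 10.4]
orientation: [2.473, 1.937, 0.0]
ft_force: [-3.5, -0.2, 20.0]
width: 32.9
grasp_force: 30.0
```

Emit:
servo_tool(
  rows=[
    [0,0,0,0,0,-0.004,20],
    [0,0,0,0,0,-0.004,20],
  ],
)

```text
t: 4.88
ee_pos: [455.3, -24.7, 10.7]
orientation: [2.473, 1.937, 0.0]
ft_force: [-0.0, 0.6, -1.4]
width: 33.2
grasp_force: 30.0
```

Emit:
servo_tool(
  rows=[
    [0,0,0,0,0,0.002,20],
    [0,0,0,0,0,0.002,20],
    [0,0,0,0,0,0.002,36],
    [0,0,0,0,0,0.002,42],
    [0,0,0,0,0,0.002,50],
    [0,0,0,0,0,0.002,56],
  ],
)

```text
t: 5.62
ee_pos: [455.2, -24.7, 10.2]
orientation: [-2.473, -1.937, 0.0]
ft_force: [0.8, 0.6, -0.4]
width: 55.0
grasp_force: 0.0
```

Run:
```python
from h import *
o=ctrl.get_obs();print(o['ft_force'],o['width'],o['grasp_force'])
go(*bar(134),195,YAW)
```

```text
[ 0.84421677  0.6081234  -0.3808045 ] 54.97792099575151 0.0
t 5.62 at [455.2 -24.7  10.2] w 55.0 turn [-0.  0. -0.] shift [-1.081  0.664 -0.924]
```

Emit:
servo_tool(
  rows=[
    [0,0,0,0,0,-0.2,56],
    [0,0,0,0,0,-0.5,56],
    [0,0,0,0,0,-0.8,60],
    [0,0,0,-0.25,0.16,-0.92,70],
    [0,0,0,-0.5,0.34,-0.92,70],
    [0,0,0,-0.75,0.5,-0.92,70],
    [0,0,0,-0.95,0.664,-0.92,70],
    [0,0,0,-0.95,0.664,-0.92,70],
  ],
)

```text
t: 6.62
ee_pos: [539.7, -244.0, 194.1]
orientation: [2.476, 1.932, 0.001]
ft_force: [-0.0, -0.3, -0.3]
width: 70.1
grasp_force: 0.0
```

Run:
```python
from h import *
p,d=grab('side');P=cloud('side',d)
save('c1.png',cv2.resize(p[210:310,180:300],None,fx=5,fy=5,interpolation=2))
P=P.reshape(-1,3);s=(P[:,:2]-O)@U;l=(P[:,:2]-O)@W
for c,r in((76,31),(134,24)):
    q=(abs(s-c)<26)&(abs(l)<40)&(P[:,2]>120)&(P[:,2]<180)&(np.hypot(l,P[:,2]-147)>r*.75)&(np.hypot(l,P[:,2]-147)<r+3)
    print(q.sum(),np.percentile(s[q],[3,30,50,97]),np.percentile(l[q],[3,97]))
go(*bar(134),134,YAW)
```

```text
439 [64.89431325 66.6990632  68.25819442 88.13931379] [-28.55032459  29.00700438]
186 [126.19974734 128.24592845 129.63951347 142.5797236 ] [-21.51306336  22.49667755]
t 6.67 at [ 538.5 -242.   193.7] w 70.1 turn [-0.001 -0.    -0.002] shift [-0.125 -0.     0.298]
```

View pics/c1.png

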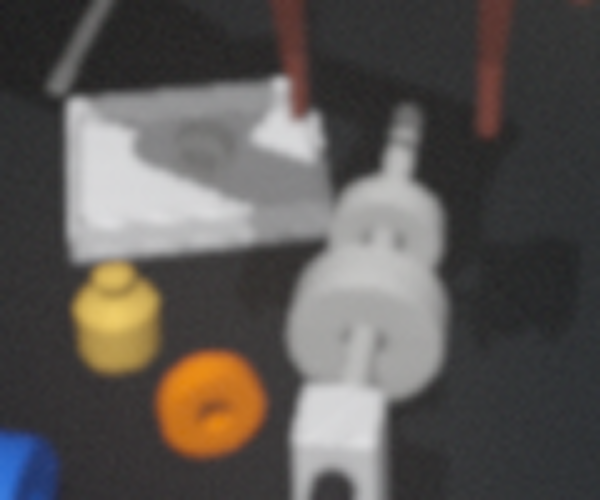

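The collar is standing in the tray at crop (200,145). The thin disc at crop (388,225) is next, at s≈134.

Emit:
servo_tool(
  rows=[
    [0,0,0,-0.125,0,0.05,70],
    [0,0,0,-0.125,0,0.22,70],
    [0,0,0,-0.125,0,0.285,70],
    [0,0,0,-0.125,0,0.285,60],
    [0,0,0,-0.125,0,0.285,40],
    [0,0,0,-0.125,0,0.285,35],
    [0,0,0,-0.125,0,0.285,35],
  ],
)

```text
t: 7.55
ee_pos: [533.3, -265.2, 138.3]
orientation: [2.472, 1.936, 0.001]
ft_force: [0.9, 2.7, 5.7]
width: 47.4
grasp_force: 30.0
```

Emit:
servo_tool(
  rows=[
    [0,0,0,0,0,-0.018,35],
    [0,0,0,0,0,-0.02,35],
    [0,0,0,0.03,0,-0.02,35],
  ],
)

```text
t: 7.92
ee_pos: [533.9, -259.5, 141.1]
orientation: [-2.474, -1.936, 0.0]
ft_force: [-0.5, 0.7, -2.3]
width: 46.8
grasp_force: 30.0
```

Emit:
servo_tool(
  rows=[
    [0,0,0,0.1,0,0,35],
    [0,0,0,0.25,0,0,35],
    [0,0,0,0.4,0,0,35],
    [0,0,0,0.55,0,0,35],
    [0,0,0,0.7,0,-0.08,35],
    [0,0,0,0.95,0,-0.2,35],
    [0,0,0,0.99,0.05,-0.25,35],
  ],
)

```text
t: 8.8
ee_pos: [591.9, -65.8, 192.5]
orientation: [2.47, 1.941, 0.002]
ft_force: [-0.4, -0.0, -3.0]
width: 47.1
grasp_force: 30.0
```

Run:
```python
from h import *
o=ctrl.get_obs();print(o['ft_force'],o['width'],o['grasp_force'])
p,d=grab('top');g=cv2.cvtColor(p,cv2.COLOR_RGB2GRAY)
c=ctrl.camera_info('top');K=np.array(c['intrinsics']);R=np.array(c['R']);t=np.array(c['t'])
m=(g[178:222,165:225]>110).astype(np.uint8);cs,_=cv2.findContours(m,0,1);k=max(cs,key=cv2.contourArea).reshape(-1,2)+[165,178]
v=np.c_[(k-[K[0,2],K[1,2]])/[K[0,0],K[1,1]],np.ones(len(k))]@R;c0=-R.T@t
P=(c0+v*((12-c0[2])/v[:,2])[:,None])[:,:2];print(cv2.minAreaRect(P.astype(np.float32)))
# near/far long edges
for sgn in(1,-1):
    e=[]
    for y in range(248,344,4):
        q=P[abs(P[:,1]-y)<3]
        if len(q): e.append((y,(q[:,0]*sgn).max()*sgn))
    e=np.array(e);f=np.polyfit(e[:,1]*0+e[:,0]-295,e[:,1],1);print('edge x at y295',f[1],'slope',f[0])
for sgn in(1,-1):
    e=[]
    for x in range(474,524,4):
        q=P[abs(P[:,0]-x)<3]
        if len(q): e.append((x,(q[:,1]*sgn).max()*sgn))
    e=np.array(e);f=np.polyfit(e[:,0]-498,e[:,1],1);print('edge y at x498',f[1],'slope',f[0])
X=[cloud(n,np.load(n+'.npz')['d']).reshape(-1,3) for n in('top','side')]
for n,Q in zip(('top','side'),X):
    q=Q[(abs(Q[:,0]-498)<16)&(Q[:,2]>44)&(Q[:,2]<62)&(Q[:,1]>240)&(Q[:,1]<350)]
    for lo,hi in((240,268),(270,299),(299,322),(324,350)):
        r=q[(q[:,1]>lo)&(q[:,1]<hi)]; print(n,len(r),np.percentile(r[:,:2],[5,50,95],axis=0).round(1).T.tolist() if len(r) else '')
go(498,322,130,91)
```

```text
[-0.40427664 -0.0181804  -3.02136778] 47.08392632988085 29.99977848288836
((498.96923828125, 296.05096435546875), (71.41712951660156, 114.66783905029297), 4.114966869354248)
edge x at y295 533.0904918527123 slope -0.052191872059176705
edge x at y295 465.2473532884699 slope -0.08321055222784382
edge y at x498 351.3486448823638 slope 0.09241612166955657
edge y at x498 239.63787530224926 slope 0.035196402670185846
top 14 [[486.9, 498.3, 511.0], [248.6, 251.6, 252.8]]
top 16 [[486.0, 497.3, 509.8], [283.9, 286.2, 289.0]]
top 16 [[485.5, 496.7, 508.3], [307.3, 308.9, 311.2]]
top 15 [[486.8, 497.2, 508.0], [333.2, 334.9, 338.4]]
side 1 [[496.2, 496.2, 496.2], [247.6, 247.6, 247.6]]
side 1 [[508.1, 508.1, 508.1], [283.1, 283.1, 283.1]]
side 0 
side 6 [[498.4, 502.6, 504.6], [334.2, 339.7, 342.0]]
t 8.85 at [594.1 -66.8 193.6] w 47.3 turn [ 0.003 -0.    -0.171] shift [ 1.775 -0.928  0.316]
```

Emit:
servo_tool(
  rows=[
    [0,0,-0.06,0.3,-0.1,0,35],
    [0,0,-0.12,0.6,-0.3,0,35],
    [0,0,-0.2,0.85,-0.45,0,35],
    [0,0,-0.2,0.95,-0.5,0.05,35],
    [0,0,-0.2,0.95,-0.5,0.1,35],
  ],
)

```text
t: 9.48
ee_pos: [539.0, 140.1, 170.5]
orientation: [-2.153, -2.288, 0.001]
ft_force: [0.3, 0.1, -1.6]
width: 47.5
grasp_force: 30.0
```

Run:
```python
from h import *
go(497,322.3,70,93)
```

```text
t 9.47 at [539.  140.1 170.5] w 47.5 turn [-0.     0.     0.006] shift [ 0.922 -0.154  0.502]
```

Emit:
servo_tool(
  rows=[
    [0,0,0,0.3,-0.05,0.1,35],
    [0,0,0,0.6,-0.1,0.2,35],
    [0,0,0,0.85,-0.15,0.35,35],
    [0,0,0,0.922,-0.154,0.42,35],
    [0,0,0,0.922,-0.154,0.42,35],
    [0,0,0,0.922,-0.154,0.42,35],
  ],
)

```text
t: 10.22
ee_pos: [499.3, 319.6, 87.7]
orientation: [2.158, 2.283, 0.0]
ft_force: [0.1, -0.1, -2.7]
width: 47.3
grasp_force: 30.0
```

Run:
```python
from h import *
p,d=grab('side');P=cloud('side',d).reshape(-1,3)
save('d1.png',cv2.resize(p[120:220,180:280],None,fx=6,fy=6,interpolation=2))
go(497,322.3,45,93)
q=P[(abs(P[:,0]-497)<28)&(abs(P[:,1]-318)<22)&(P[:,2]>60)&(P[:,2]<120)]
print(len(q),np.percentile(q,[3,50,97],axis=0).round(1).tolist())
```

```text
t 10.28 at [499.4 319.7  88. ] w 47.2 turn [ 0.001 -0.     0.002] shift [ 0.014 -0.012  0.215]
156 [[471.3, 306.3, 79.9], [497.3, 313.2, 100.5], [522.6, 327.6, 118.7]]
```

View pics/d1.png

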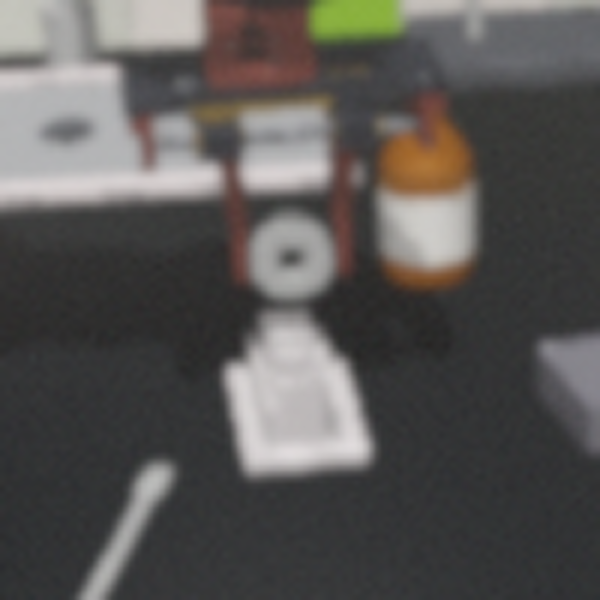

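The disc is held at crop (292,255) with the rack below it. The bottle is behind and to the right, well clear. I'll measure the disc's face against the dividers in this same view.

Run:
```python
from h import *
z=np.load('side.npz');P=cloud('side',z['d']).reshape(-1,3)
# face in crop px: centre (292,255)/6+(180,120)
v,u=np.mgrid[:384,:512];r=np.hypot(u-228.7,v-162.5).ravel()
q=P[(r<6)&(r>2.6)];q=q[(abs(q[:,1]-315)<15)];print('face',len(q),np.percentile(q,[10,50,90],axis=0).round(1).tolist())
q=P[(r<5.5)&(r>3)];
for lo,hi in((240,262),(276,299),(300,318),(325,348)):
    q=P[(abs(P[:,0]-499)<20)&(P[:,2]>38)&(P[:,2]<58)&(P[:,1]>lo)&(P[:,1]<hi)]
    if len(q): print(len(q),np.percentile(q,[5,50,95],axis=0).round(1).tolist())
```

```text
face 92 [[485.1, 310.6, 83.2], [501.2, 313.4, 98.2], [515.8, 316.0, 115.9]]
38 [[485.8, 246.4, 38.8], [499.2, 250.8, 46.5], [509.8, 253.7, 55.2]]
39 [[484.1, 282.0, 38.2], [497.4, 285.7, 46.9], [508.8, 290.3, 54.5]]
27 [[481.5, 306.3, 42.4], [492.4, 308.5, 50.2], [506.3, 313.5, 55.3]]
28 [[479.5, 330.4, 42.7], [493.6, 335.2, 50.5], [504.7, 340.5, 54.6]]
```

Emit:
servo_tool(
  rows=[
    [0,0,0,0.009,-0.012,0.05,35],
    [0,0,0,0.009,-0.012,0.1,35],
    [0,0,0,0.009,-0.012,0.13,35],
    [0,0,0,0.009,-0.012,0.13,35],
  ],
)

```text
t: 10.78
ee_pos: [495.4, 322.5, 60.5]
orientation: [-2.156, -2.285, 0.002]
ft_force: [0.5, 0.5, -2.3]
width: 47.4
grasp_force: 30.0
```

Emit:
servo_tool(
  rows=[
    [0,0,0,0,0,0.02,35],
    [0,0,0,0,0,0.03,35],
  ],
)

```text
t: 11.02
ee_pos: [495.8, 322.9, 55.2]
orientation: [2.156, 2.285, 0.0]
ft_force: [0.0, 0.4, -2.1]
width: 47.0
grasp_force: 30.0
```

Emit:
servo_tool(
  rows=[
    [0,0,0,0,0,0.02,35],
    [0,0,0,0,0,0.02,35],
  ],
)

```text
t: 11.28
ee_pos: [495.6, 322.7, 51.0]
orientation: [-2.156, -2.285, 0.001]
ft_force: [0.2, 0.5, -2.1]
width: 47.1
grasp_force: 30.0
```

Emit:
servo_tool(
  rows=[
    [0,0,0,0,0,0.015,35],
    [0,0,0,0,0,0.022,35],
    [0,0,0,0,0,0.022,35],
  ],
)

```text
t: 11.65
ee_pos: [495.7, 322.7, 46.7]
orientation: [-2.156, -2.285, 0.0]
ft_force: [0.7, -0.4, -2.8]
width: 47.0
grasp_force: 30.0
```

Emit:
servo_tool(
  rows=[
    [0,0,0,0,0,0.005,35],
    [0,0,0,0,0,0.007,35],
  ],
)

```text
t: 11.9
ee_pos: [495.8, 322.8, 45.5]
orientation: [-2.156, -2.285, -0.0]
ft_force: [0.5, 0.4, -2.2]
width: 47.2
grasp_force: 30.0
```

Emit:
servo_tool(
  rows=[
    [0,0,0,0,0,0.005,35],
    [0,0,0,0,0,0.007,35],
  ],
)

```text
t: 12.15
ee_pos: [495.8, 322.9, 44.2]
orientation: [-2.156, -2.285, -0.0]
ft_force: [-0.6, 0.2, 1.7]
width: 47.3
grasp_force: 30.0
```

Emit:
servo_tool(
  rows=[
    [0,0,0,0,0,0.002,35],
    [0,0,0,0,0,0.003,35],
  ],
)

```text
t: 12.4
ee_pos: [495.9, 322.9, 44.0]
orientation: [2.156, 2.285, 0.0]
ft_force: [-2.9, -1.5, 5.9]
width: 47.0
grasp_force: 30.0
```

Emit:
servo_tool(
  rows=[
    [0,0,0,0,-0.005,0.002,35],
    [0,0,0,0,-0.005,0.002,35],
  ],
)

```text
t: 12.65
ee_pos: [495.2, 323.0, 43.5]
orientation: [2.156, 2.285, 0.002]
ft_force: [-0.0, -0.5, 5.9]
width: 47.2
grasp_force: 30.0
```

Emit:
servo_tool(
  rows=[
    [0,0,0,0,-0.002,0.003,35],
    [0,0,0,0,-0.002,0.003,35],
  ],
)

```text
t: 12.9
ee_pos: [495.2, 323.1, 43.4]
orientation: [2.156, 2.285, 0.002]
ft_force: [-0.2, -1.5, 8.6]
width: 47.5
grasp_force: 30.0
```

Force rises without any further travel and there is no side load, so the disc is seated. Releasing, then rising.

Emit:
servo_tool(
  rows=[
    [0,0,0,0,0,-0.001,48],
    [0,0,0,0,0,-0.001,52],
    [0,0,0,0,0,-0.001,60],
    [0,0,0,0,0,-0.001,72],
    [0,0,0,0,0,-0.001,72],
    [0,0,0,0,0,-0.15,72],
    [0,0,0,0,0,-0.4,80],
    [0,0,0,0,0,-0.7,86],
    [0,0,0,0,0,-0.75,86],
  ],
)

```text
t: 14.02
ee_pos: [496.5, 324.1, 196.9]
orientation: [2.155, 2.284, 0.012]
ft_force: [0.1, 0.1, 0.5]
width: 85.7
grasp_force: 0.0
```

Run:
```python
from h import *
o=ctrl.get_obs();print(o['ft_force'],o['width'])
p,d=grab('side');P=cloud('side',d).reshape(-1,3)
save('e1.png',cv2.resize(p[140:220,180:260],None,fx=6,fy=6,interpolation=2))
go(*bar(76.5),200,YAW)
```

```text
[0.07845812 0.06775582 0.54794348] 85.72492157900102
t 14.07 at [495.9 323.7 196. ] w 85.9 turn [ 0.003 -0.002  0.2  ] shift [-3.23  -0.074 -0.029]
```

View pics/e1.png

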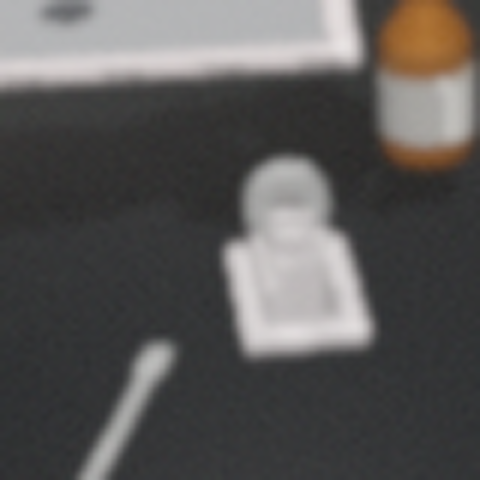

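The small disc stands on edge in the far (narrow) slot at crop (287,200). Going back for the large disc.

Emit:
servo_tool(
  rows=[
    [0,0,0.05,-0.3,0,-0.04,86],
    [0,0,0.12,-0.6,0,-0.07,86],
    [0,0,0.2,-0.9,0,-0.07,86],
    [0,0,0.2,-1,0,-0.07,86],
  ],
)

```text
t: 14.58
ee_pos: [504.7, 120.1, 204.8]
orientation: [-2.476, -1.931, 0.005]
ft_force: [-1.1, 0.3, -0.2]
width: 85.9
grasp_force: 0.0
```

```bash
python3 -c "
from h import *
go(*bar(76.5),205,YAW)"
```

```text
t 14.57 at [504.7 120.1 204.8] w 85.9 turn [-0.002  0.001 -0.003] shift [-2.127e+00  6.060e-01  1.000e-03]
```

Emit:
servo_tool(
  rows=[
    [0,0,0,-0.3,0.085,0,86],
    [0,0,0,-0.6,0.17,0,86],
    [0,0,0,-0.9,0.256,0,86],
    [0,0,0,-1,0.285,0,86],
  ],
)

```text
t: 15.08
ee_pos: [512.2, -87.6, 204.7]
orientation: [-2.475, -1.932, 0.003]
ft_force: [1.0, 1.1, 0.5]
width: 86.1
grasp_force: 0.0
```

Emit:
servo_tool(
  rows=[
    [0,0,0,-0.3,0.085,0,86],
    [0,0,0,-0.6,0.17,0,86],
    [0,0,0,-0.9,0.256,0,86],
    [0,0,0,-1,0.285,0,86],
  ],
)

```text
t: 15.58
ee_pos: [519.8, -295.3, 204.5]
orientation: [-2.475, -1.932, 0.002]
ft_force: [-0.3, 0.2, 0.2]
width: 85.9
grasp_force: 0.0
```

```bash
python3 -c "
from h import *
go(*bar(76.5),135,YAW)
d=grab('side')[1];P=cloud('side',d).reshape(-1,3)
s=(P[:,:2]-O)@U;l=(P[:,:2]-O)@W
q=(abs(s-76)<26)&(abs(l)<40)&(P[:,2]>115)&(P[:,2]<185)&(np.hypot(l,P[:,2]-147)>23)&(np.hypot(l,P[:,2]-147)<34)
print(q.sum(),np.percentile(s[q],[3,30,50,97]),np.percentile(l[q],[3,97]))
"
```

```text
t 15.57 at [ 519.8 -295.3  204.5] w 85.9 turn [-0.001 -0.    -0.002] shift [-0.132  0.028  0.347]
449 [64.73503189 66.55516142 68.03450703 87.5049506 ] [-28.4995511   29.06463725]
```

Emit:
servo_tool(
  rows=[
    [0,0,0,-0.132,0.028,0,86],
    [0,0,0,-0.132,0.028,0.1,86],
    [0,0,0,-0.132,0.028,0.3,86],
    [0,0,0,-0.132,0.028,0.347,86],
    [0,0,0,-0.132,0.028,0.347,80],
    [0,0,0,-0.132,0.028,0.347,60],
    [0,0,0,-0.132,0.028,0.347,45],
    [0,0,0,-0.132,0.028,0.347,45],
  ],
)

```text
t: 16.62
ee_pos: [520.1, -319.6, 138.1]
orientation: [2.473, 1.937, 0.0]
ft_force: [-2.3, 1.2, 5.0]
width: 61.3
grasp_force: 30.0
```

Emit:
servo_tool(
  rows=[
    [0,0,0,0,0,-0.015,45],
    [0,0,0,0,0,-0.021,45],
    [0,0,0,0,0,-0.021,45],
    [0,0,0,0.02,0,-0.021,45],
  ],
)

```text
t: 17.12
ee_pos: [520.7, -315.7, 141.0]
orientation: [-2.473, -1.936, 0.0]
ft_force: [0.1, 0.3, -5.3]
width: 61.4
grasp_force: 30.0
```

Emit:
servo_tool(
  rows=[
    [0,0,0,0.06,0,0,45],
    [0,0,0,0.16,0,0,45],
    [0,0,0,0.28,0,0,45],
    [0,0,0,0.4,0,0,45],
    [0,0,0,0.52,0,0,45],
    [0,0,0,0.64,0,0,45],
    [0,0,0,0.76,0,0,45],
    [0,0,0,0.86,0,0,45],
    [0,0,0,0.92,0,0,45],
    [0,0,0,0.92,0,0,45],
  ],
)

```text
t: 18.38
ee_pos: [565.1, -136.2, 141.3]
orientation: [2.472, 1.939, -0.0]
ft_force: [1.1, -0.0, -4.4]
width: 61.1
grasp_force: 30.0
```

```bash
python3 -c "
from h import *
print(ctrl.get_obs()['ft_force'])
go(498.5,268.7,200,93)"
```

```text
[ 1.1061256  -0.04693904 -4.42116613]
t 18.38 at [ 565.1 -136.2  141.3] w 61.1 turn [-0.     0.    -0.195] shift [ 1.887 -0.806 -0.294]
```

Emit:
servo_tool(
  rows=[
    [0,0,0,0.05,0,-0.12,45],
    [0,0,-0.05,0.25,-0.1,-0.25,45],
    [0,0,-0.1,0.45,-0.2,-0.27,45],
    [0,0,-0.15,0.65,-0.3,-0.27,45],
    [0,0,-0.195,0.85,-0.38,-0.27,45],
    [0,0,-0.195,0.95,-0.41,-0.27,45],
    [0,0,-0.195,0.95,-0.41,-0.27,45],
  ],
)

```text
t: 19.25
ee_pos: [530.9, 67.6, 195.4]
orientation: [2.163, 2.278, 0.0]
ft_force: [-0.3, -0.4, -4.4]
width: 61.2
grasp_force: 30.0
```

```bash
python3 -c "
from h import *
go(498,268.7,105,93)"
```

```text
t 19.25 at [530.9  67.6 195.4] w 61.2 turn [ 0.  0. -0.] shift [ 1.013 -0.112  0.452]
```

Emit:
servo_tool(
  rows=[
    [0,0,0,0.2,-0.03,0.05,45],
    [0,0,0,0.42,-0.05,0.1,45],
    [0,0,0,0.64,-0.08,0.2,45],
    [0,0,0,0.86,-0.1,0.32,45],
    [0,0,0,1,-0.112,0.42,45],
    [0,0,0,1,-0.112,0.45,45],
    [0,0,0,1,-0.112,0.45,45],
    [0,0,0,1,-0.112,0.45,45],
  ],
)

```text
t: 20.25
ee_pos: [499.3, 264.5, 106.0]
orientation: [2.166, 2.275, 0.001]
ft_force: [0.1, -0.6, -5.4]
width: 61.0
grasp_force: 30.0
```

Run:
```python
from h import *
p,d=grab('side');P=cloud('side',d)
save('f1.png',cv2.resize(p[130:230,180:280],None,fx=6,fy=6,interpolation=2))
go(498,268.7,70,93)
hsv=cv2.cvtColor(p,cv2.COLOR_RGB2HSV)
q=P[(abs(P[...,0]-498)<29)&(abs(P[...,1]-262)<16)&(P[...,2]>88)&(P[...,2]<146)&(hsv[...,1]<60)]
print(len(q),np.percentile(q,[3,10,50,90,97],axis=0).round(1).tolist())
for lo,hi in((240,262),(276,299)):
    r=P[(abs(P[...,0]-499)<13)&(P[...,2]>38)&(P[...,2]<60)&(P[...,1]>lo)&(P[...,1]<hi)]
    if len(r): print(len(r),np.percentile(r,[5,50,95],axis=0).round(1).tolist())
```

```text
t 20.3 at [499.3 264.7 106. ] w 61.4 turn [ 0.001 -0.    -0.002] shift [ 0.02  -0.006  0.18 ]
269 [[471.1, 248.0, 92.1], [476.1, 249.4, 97.4], [497.2, 253.2, 120.9], [519.4, 262.6, 142.5], [524.1, 270.6, 144.7]]
34 [[487.9, 247.5, 40.4], [499.2, 251.2, 46.5], [509.8, 255.8, 54.3]]
32 [[487.4, 281.5, 39.2], [497.8, 286.0, 46.0], [508.3, 290.1, 54.3]]
```

View pics/f1.png

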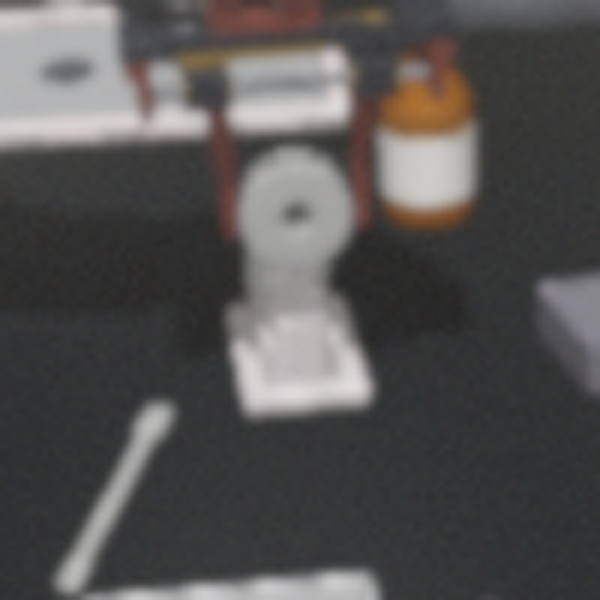

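The large disc is held level at crop (297,208) above the wide (near) slot. Its face is about 4 mm short of centred, which I'll correct on the way down.

Emit:
servo_tool(
  rows=[
    [0,0,0,0.021,-0.006,0.05,45],
    [0,0,0,0.021,-0.006,0.13,45],
    [0,0,0,0.021,-0.006,0.14,45],
    [0,0,0,0.021,-0.006,0.14,45],
  ],
)

```text
t: 20.8
ee_pos: [496.7, 269.7, 76.7]
orientation: [-2.164, -2.277, 0.002]
ft_force: [-0.0, 0.5, -4.9]
width: 61.2
grasp_force: 30.0
```

Emit:
servo_tool(
  rows=[
    [0,0,0,0,0,0.02,45],
    [0,0,0,0,0,0.04,45],
    [0,0,0,0,0,0.04,45],
  ],
)

```text
t: 21.18
ee_pos: [496.8, 269.7, 69.0]
orientation: [-2.164, -2.277, 0.001]
ft_force: [0.2, 0.3, -4.3]
width: 60.7
grasp_force: 30.0
```

Emit:
servo_tool(
  rows=[
    [0,0,0,0,0,0.02,45],
    [0,0,0,0,0,0.04,45],
    [0,0,0,0,0,0.04,45],
  ],
)

```text
t: 21.55
ee_pos: [496.7, 269.7, 60.9]
orientation: [-2.164, -2.277, 0.001]
ft_force: [0.2, 0.4, -5.5]
width: 61.2
grasp_force: 30.0
```

Emit:
servo_tool(
  rows=[
    [0,0,0,-0.002,0.006,0.02,45],
    [0,0,0,-0.002,0.006,0.034,45],
    [0,0,0,-0.002,0.006,0.034,45],
  ],
)

```text
t: 21.92
ee_pos: [498.1, 269.3, 54.2]
orientation: [-2.165, -2.277, 0.001]
ft_force: [0.4, -0.0, -4.3]
width: 61.1
grasp_force: 30.0
```

Emit:
servo_tool(
  rows=[
    [0,0,0,0,0,0.005,45],
    [0,0,0,0,0,0.008,45],
  ],
)

```text
t: 22.18
ee_pos: [498.2, 269.5, 52.9]
orientation: [2.165, 2.277, 0.0]
ft_force: [0.2, 0.4, -4.1]
width: 61.3
grasp_force: 30.0
```

Emit:
servo_tool(
  rows=[
    [0,0,0,0,0,0.004,45],
    [0,0,0,0,0,0.006,45],
    [0,0,0,0,0,0.006,45],
  ],
)

```text
t: 22.55
ee_pos: [498.4, 269.6, 52.4]
orientation: [2.165, 2.277, 0.001]
ft_force: [-1.9, -0.9, 5.5]
width: 61.3
grasp_force: 30.0
```

Emit:
servo_tool(
  rows=[
    [0,0,0,0,-0.004,0.002,45],
    [0,0,0,0,-0.005,0.002,45],
    [0,0,0,0,-0.005,0.002,45],
  ],
)

```text
t: 22.92
ee_pos: [498.3, 269.6, 52.4]
orientation: [2.164, 2.276, 0.003]
ft_force: [-1.0, -3.0, 5.1]
width: 61.1
grasp_force: 30.0
```

Emit:
servo_tool(
  rows=[
    [0,0,0,0,0,0.003,45],
    [0,0,0,0,0,0.003,45],
  ],
)

```text
t: 23.18
ee_pos: [498.3, 269.7, 52.3]
orientation: [2.164, 2.276, 0.003]
ft_force: [-1.8, -2.5, 10.6]
width: 61.0
grasp_force: 30.0
```

No further travel as the force rises, so it is seated. Easing off, releasing and rising.

Emit:
servo_tool(
  rows=[
    [0,0,0,0,0,-0.002,45],
    [0,0,0,0,0,-0.002,62],
    [0,0,0,0,0,-0.002,66],
    [0,0,0,0,0,-0.002,76],
    [0,0,0,0,0,-0.002,84],
    [0,0,0,0,0,-0.002,84],
    [0,0,0,0,0,-0.15,84],
    [0,0,0,0,0,-0.4,84],
    [0,0,0,0,0,-0.7,84],
    [0,0,0,0,0,-0.9,84],
  ],
)

```text
t: 24.42
ee_pos: [497.8, 269.7, 233.5]
orientation: [2.164, 2.276, 0.004]
ft_force: [-0.2, -0.3, 0.7]
width: 84.2
grasp_force: 0.0
```

Emit:
servo_tool(
  rows=[
    [0,0,0,-0.3,0,0,84],
    [0,0,0,-0.6,0,0,84],
    [0,0,0,-0.9,0,0,84],
    [0,0,0,-0.9,0,0,84],
  ],
)

```text
t: 24.92
ee_pos: [506.2, 86.3, 230.7]
orientation: [2.17, 2.271, -0.001]
ft_force: [-0.4, 0.6, 0.3]
width: 83.9
grasp_force: 0.0
```

Run:
```python
from h import *
print(ctrl.get_obs()['ft_force'],ctrl.get_obs()['t'])
p,d=grab('side');pt,_=grab('top')
im=np.zeros((600,800,3),np.uint8);im[:]=cv2.resize(p[130:295,180:400],(800,600),interpolation=2);save('g1.png',im)
P=cloud('side',d)
for y,c in((269,61),(322.5,53)):
    r=P[(abs(P[...,0]-497)<6)&(abs(P[...,1]-y)<16)&(P[...,2]>c+12)&(P[...,2]<c+45)]
    print(np.percentile(r,[5,50,95],axis=0).round(1).tolist())
```

```text
[-0.42804401  0.55991695  0.29012565] 24.925
[[491.4, 254.0, 76.9], [497.0, 258.5, 90.0], [502.3, 274.8, 94.9]]
[[494.1, 314.4, 77.2], [497.7, 319.5, 78.2], [501.3, 323.1, 78.5]]
```

View pics/g1.png

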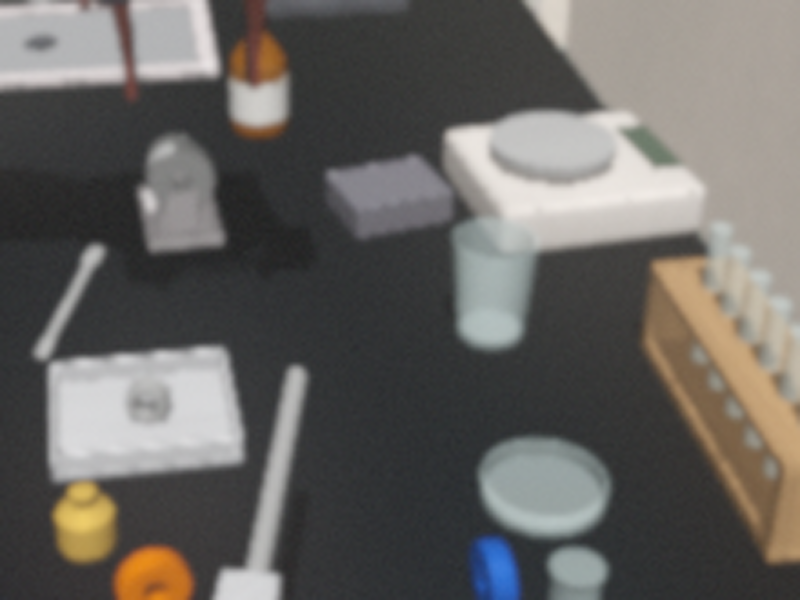

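The bar is bare. The collar is in the tray at (150,400) and both discs stand in the rack at (180,175), with tops at about 92 and 78 mm against the expected 92 and 77. The other things in view look undisturbed, so I'm handing in.

```bash
python3 -c "
from workcell import ctrl
print(ctrl.close_job())"
```

```text
the job is handed in; nothing more can be done
None
```

The job is handed in at about 25 s: the collar is in the tray, the thin disc stands in the narrow slot and the thick disc in the wide slot, with no drops and no bystander touched that I could see; the verdict was not shown.

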